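# Hold the magnifier over a gel card on the lit viewer

### The arm

A 6-joint arm with a two-finger parallel gripper is mounted at the origin on the work surface. World frame = base frame: x ahead of the robot, y to its left, z up, the work surface at z = 0. Lengths are in m, angles in rad, forces in N, time in s.
With the tool pointing down it reaches from about 0.325 to 0.775 m from the base axis. Payload 5.5 kg.
Tool frame: the origin (TCP) lies at the very end of the fingers, on their centre line; the grasp point (between the pads) lies 19 mm behind it; z points along the fingers, x is the direction in which the jaws open and shut, and the axes are right-handed (so a half turn about z gives the same grasp; the last joint's range is limited). The gripper opens to 85 mm and grips with 20 to 120 N. Pads are 22 mm wide; open, the fingers measure 114 mm over their backs; the gripper's body (76 mm by 85 mm) begins 54 mm behind the grasp point. The pads swing forward as they close: fully open they stand 13 mm farther back than shut.
Start: joints at [1.1, 0.091, 1.231, -0, 1.82, -0.057], TCP at [0.241, 0.549, 0.231] pointing down, gripper open.
Joint ranges: [-2.87, 2.87], [-0.86, 2.18], [0.17, 2.46], [-1.51, 4.65], [0.06, 2.69], [-2.65, 2.65]. Speed limits (rad/s): [2.57, 2.57, 3.01, 3.14, 3.14, 3.14].

### API

Orientations are given as a rotation vector (axis times angle).
In Python, from plant import state, optics, arm, models gives the robot as it stands.
- The arm moves only by the tool apply_moves, never from a script. Its argument "deltas" is a list that holds one entry, the list of rows, each a list of 5 numbers: the gripper's target within -1 to 1 (fully open at 1, half-way at 0, shut at -1), then the shift along the tool's x, y, z in cm, then the turn about the tool's z in degrees. In form: [[[claw, dx, dy, dz, roll], ...]]. A call has exactly 8 rows; each row is the pose to reach, as a shift and turn from the pose commanded when the call began, along the tool's axes at that moment; what a row does not reach only later rows make up. A row lasts 1/10 s, in which the tool goes at most 50 mm and 8.59 degrees, less where a joint would pass 70% of its speed; a pose out of reach is approached as far as the arm can. A call with a gripper value outside its range is refused whole. The fingers move at their own pace and stop on an object; "newtons" is the grip in N (left out, the last holds). Time passes only in rows, so rows that repeat a pose let the fingers close, or fill a call up. It gives the time, the measured TCP pose, the force and the opening at its end, in the units of the state.
- state(): the state, without advancing time (a new reading comes with each control period).
- optics.get_image(name): name is "side" or "top" or "wrist"; returns a dict with "pixels" (384x512x3 uint8, red, green, blue), "mtx" (3x3 intrinsics, pixels), "k1" (the pictures are not rectified: a ray, as slopes to the right and down, at radius r is drawn at 1 + k1 r^2 times it, then the intrinsics apply), "view" (4x4, takes a point from world to camera coordinates); the wrist camera has in their place "hand_eye" (4x4, takes a point from camera to tool coordinates, whose origin is the TCP and whose axes are the tool frame's). Camera axes: x right, y down, z forward; pixel columns grow to the right and rows downward; lengths in m; the calibration is good to about 2 mm. A picture is of the moment at which its call begins: read the wrist's pose just before it. There is no depth.
- arm.hand_in(): hands the job in, once; it reports no verdict.
Trained networks look in a picture, given as the dict that the camera call returned (one of the last four; its "shot" number tells which), for a name from the list of things; names that differ only in an ending like _2 or _b are one class to them, and where a whole thing is asked for, a point or a joint stands for the part that bears it (a point fixed in the world has none). Each returns a list of dicts, best first, with "confidence" (0 to 1); they miss things now and then, are a little off and sometimes report something else, mostly with a low value. They report only what shows in the picture. A call takes as long as a camera call. They do not tell look-alikes from the thing itself.
- models.recognise(picture, name): "box" ([left, top, right, bottom] in pixels, round what is visible of it).
- models.regions_of(picture, name): "mask" (384x512 bool, what is visible of it) and "box" ([left, top, right, bottom] in pixels, round what is visible of it).
The state is a dict: "clock": time; "joint_positions": joint angles; "dq": joint speeds; "joint_efforts": joint torques, N m; "tool_pos": TCP position; "tcp_rot": TCP orientation; "wrist_force": force on the tool from outside, world axes, zero at the start; "wrist_torque": the same for the moment, N m; "width": opening from 0.0 (shut) to 1.0 (fully open).
Only numpy, scipy, OpenCV 4.12 (cv2) and the standard library are available. Lean on these libraries where they do the work, as an engineer would, in place of code of your own. Each camera call takes 0.05 s, during which the arm holds its last target.

### The job

A blood-grouping gel card from the centrifuge lies on the light box and has to be read. First press the lamp key on the front of the light box fully down, then take the rectangular magnifier by its handle, lift it across without disturbing the tube rack, the bottles or the card, and hold it level above the card: about 3 cm clear of it, centred, the long side of the lens along the long side of the card, touching neither card nor box. Finish while still holding the magnifier there, quite still, so that the card can be read through it; do not put it down.

Things in the scene. Friction and masses are not known exactly. Their poses are not given: they have to be found in the camera images.
- viewer: The light box (card viewer), fixed to the bench, 220 mm (its x) by 270 mm (its y), white housing with a level opal white panel (145 x 240 mm, centred 27 mm to +x of the origin) whose top is 60 mm above the bench; in front of it (its -x side, towards the robot) a lower grey ledge 55 mm deep, top 42 mm high, that carries the lamp key. Origin: centre of the underside, at bench height.
- key_top (a point): Centre of the top face of the lamp key, a grey plastic push key, 26 mm (viewer's x) by 42 mm (viewer's y), on the front ledge of the light box, right of its middle as seen from the robot; its top is 58 mm above the bench at rest. It moves with the key; axes as the viewer's.
- lamp_key (a joint): Travel of the lamp key, m: 0 at rest, 0.008 fully down. Sprung straight up: 3 N at the start, 8 N fully down; it comes back up by itself when let go.
- card_top (a point): Centre of the upper face of the gel card, a flat grey plastic card 53 mm (its x) by 70 mm (its y, the long side), 5.4 mm thick, with six small tubes side by side and a foil strip, lying loose and flat on the opal panel, upper face about 65 mm above the bench. Its z points up.
- card: The same gel card, origin at the centre of its underside; 20 g, slides easily.
- lens (a point): Centre of the clear rectangular lens of the hand magnifier, half-way through its black frame, which is 78 mm (its x) by 112 mm (its y, the long side) and 12 mm thick: the frame's underside is 6 mm below this point. Its z is square to the lens and points up at the start; the handle leaves the middle of the long side towards -x.
- handle (a point): A good place to grip on the magnifier's handle, on its centre line half-way up, 85 mm to -x of the lens centre and 3 mm higher. The black handle is a rounded bar 22 mm wide (its y), 18 mm high, reaching from 53 to 163 mm from the lens centre; its underside is level with the frame's.
- magnifier: The hand magnifier (lens, frame and handle; 120 to 200 g, balancing about 40 mm from the lens centre towards the handle), lying flat on the bench. Origin: at bench height under the lens centre; axes as lens.
- rack: Bystander: white tube rack, 160 mm (its x) by 66 mm, with capped tubes up to 112 mm above the bench, standing between the light box and the magnifier. Origin: centre of the underside.
- reagent: Bystander: small amber bottle with a white cap, 34 mm across, 75 mm tall, beyond the rack. Origin: centre of the underside.
- wash_bottle: Bystander: white wash bottle with a bent spout, 70 mm across, about 205 mm tall, at the left of the bench. Origin: centre of the underside.
Not all that is in view belongs to the job. There is more than one size of the card; the job needs the larger.

How it is judged:
On the way, in this order (a step that is already met when the one before it is completed fails the run):
1. the lamp key is pressed fully down (value of joint lamp_key above 0.0068 m), for 0.1 s.
2. the magnifier is held off the bench by its handle (height (world z) of lens above 0.05 m and contact force between magnifier and the fingers above 1 N and x of the grasp point in the frame of lens below -0.045 m), for 0.2 s.
At the end, for the whole second after the job is handed in: Magnifier still held by its handle and still: frame 15-45 mm above the card, lens centre within 12 mm of the card's, long sides within 10 deg, level within 8 deg (grip 45 mm or more from lens centre); it and the arm touch neither card, box nor rack; card within 6 mm of its start (z of lens in the frame of card_top between 0.021 and 0.051 m and horizontal distance between lens and card_top below 0.012 m and angle between the y axis of lens and the y axis of card_top, either way round below 0.17 rad and angle between lens's own z axis and vertical below 0.14 rad and contact force between magnifier and the fingers above 1 N and x of the grasp point in the frame of lens below -0.045 m and contact force between magnifier and card below 0.02 N and contact force between magnifier and viewer below 0.02 N and contact force between magnifier and rack below 0.02 N and contact force between the arm and viewer below 0.2 N and contact force between the arm and card below 0.05 N and linear speed of magnifier below 0.02 m/s and distance of card from where it was at the start of the episode below 0.006 m); the arm keeps its last pose, push and grip.
It fails at once if the tube rack, reagent bottle or wash bottle was disturbed (moved over 15 mm or tipped) (distance of any of rack, reagent, wash_bottle from where it was at the start of the episode above 0.015 m or angle between any of rack, reagent, wash_bottle's own z axis and vertical above 0.2 rad).
It fails at once if the magnifier touched the card or knocked the light box (contact force between magnifier and card above 0.5 N or contact force between magnifier and viewer above 2 N).
It fails at once if the card was shifted on the panel (distance of card from where it was at the start of the episode above 0.008 m).
It also fails if it takes over 58 s, if anything falls off the work surface, if the arm or the gripper's body presses on something with over 40 N, if the wrist force passes 120 N, or if a joint passes its speed limit or range.

## Working session

There is one attempt and no reset: what is moved stays moved. The work goes in short steps, Python scripts to look and compute and a tool call to move; the robot and the scene stay as the last step left them, time stands still between calls to the robot, and variables do not carry over. Pictures are saved under pics/ and viewed, and the job is handed in when it is done.

Besides the shell and the picture viewer there is one more tool, called after "Request:" as a command line: name --argument value ..., lists and objects as JSON in quotes. apply_moves: Moves the arm, as the interface text tells. Its arguments: {"type":"object","properties":{"deltas":{"type":"array"},"newtons":{"type":"number"}},"required":["deltas"]}

```bash
ls; mkdir -p pics
python3 - <<'E'
from plant import state, optics, arm, models
import cv2
s=state();print(s)
for n in ["top","side","wrist"]:
    p=optics.get_image(n)
    cv2.imwrite(f"pics/{n}0.png",p["pixels"][:,:,::-1])
    print(n,p["shot"],p["mtx"],p["k1"],p.get("view",p.get("hand_eye")))
    for o in ["viewer","key_top","card","magnifier","handle","lens","rack","reagent","wash_bottle"]:
        print(o,[(round(d["confidence"],2),[int(x) for x in d["box"]]) for d in models.recognise(p,o)][:4])
print(state()["clock"])
E
```

```text
pics
{'clock': 0.0, 'joint_positions': array([ 1.10028472e+00,  9.18665355e-02,  1.23193785e+00,  1.94037597e-05,
        1.81977299e+00, -5.66879040e-02]), 'dq': array([ 0.00201638,  0.00017587,  0.00042371, -0.00136724,  0.00079245,
       -0.00080866]), 'joint_efforts': array([-9.98645646e-05, -4.58729589e+01, -4.18024671e+01, -1.01592943e-04,
        1.17393181e-02, -2.95716313e-05]), 'tool_pos': array([0.24112615, 0.54910145, 0.23011692]), 'tcp_rot': array([ 2.62960825,  1.71716195, -0.0027166 ]), 'wrist_force': array([ 0.24338422, -0.06008905,  0.50743462]), 'wrist_torque': array([0.0052327 , 0.00709804, 0.01064455]), 'width': 0.9992105867039184}
top 1 [[442.16073028   0.         251.70500599]
 [  0.         442.16073028 186.82033524]
 [  0.           0.           1.        ]] 0.012328592890160809 [[ 7.92768476e-04 -9.99992721e-01 -3.73233739e-03  1.06565234e-01]
 [-9.95875279e-01 -4.50860825e-04 -9.07316110e-02  6.09585441e-01]
 [ 9.07292678e-02  3.78887170e-03 -9.95868387e-01  1.58051881e+00]
 [ 0.00000000e+00  0.00000000e+00  0.00000000e+00  1.00000000e+00]]
viewer [(0.56, [
[... 1031 characters left out ...]
7])]
rack [(0.87, [189, 199, 268, 264])]
reagent [(0.5, [287, 191, 300, 222]), (0.5, [152, 176, 226, 205])]
wash_bottle [(0.56, [166, 108, 189, 160])]
wrist 3 [[315.67989398   0.         253.77356909]
 [  0.         315.67989398 184.2478461 ]
 [  0.           0.           1.        ]] 0.02026649248078581 [[ 9.99999690e-01 -7.19070313e-04 -3.19771680e-04  8.71489943e-04]
 [ 7.83131855e-04  9.49335111e-01  3.14264593e-01 -8.13515115e-02]
 [ 7.75921439e-05 -3.14264746e-01  9.49335380e-01 -1.40949068e-01]
 [ 0.00000000e+00  0.00000000e+00  0.00000000e+00  1.00000000e+00]]
viewer []
key_top []
card []
magnifier []
handle []
lens []
rack []
reagent []
wash_bottle [(0.68, [305, 338, 342, 365])]
1.5
```

View pics.

Run:
```python
import cv2
a=cv2.imread("pics/top0.png")[120:270,110:410]; cv2.imwrite("pics/top0c.png",cv2.resize(a,None,fx=2.66,fy=2.66,interpolation=cv2.INTER_CUBIC))
a=cv2.imread("pics/side0.png")[90:384,130:430]; cv2.imwrite("pics/side0c.png",cv2.resize(a,(600,588),interpolation=cv2.INTER_CUBIC))
```

```text
(no output)
```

View pics/top0c.png

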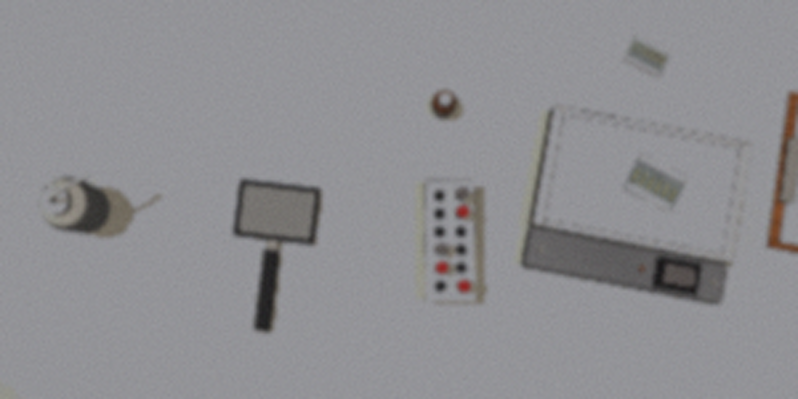

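View pics/side0c.png

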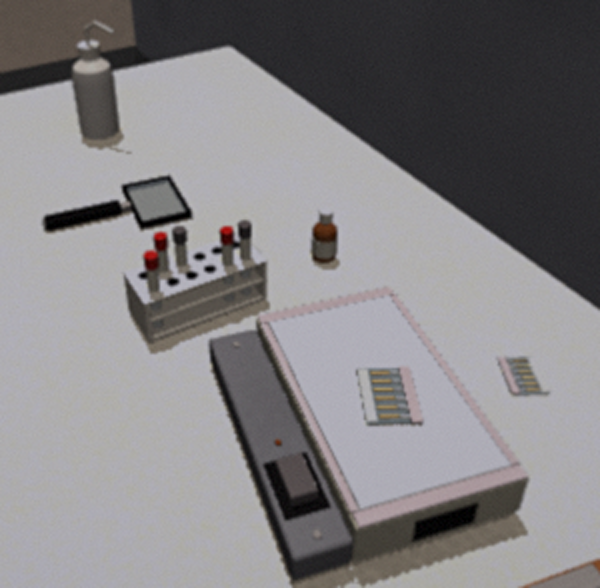

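View pics/wrist0.png

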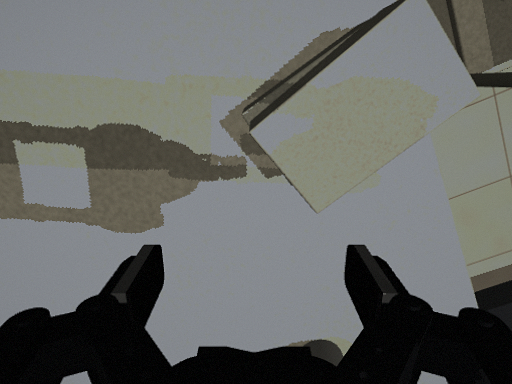

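```bash
cat > h.py <<'E'
import numpy as np, cv2
from scipy.spatial.transform import Rotation as R
def inv(T): return np.linalg.inv(T)
def view_of(p,s=None):
    if "view" in p: return np.array(p["view"])
    T=np.eye(4);T[:3,:3]=R.from_rotvec(s["tcp_rot"]).as_matrix();T[:3,3]=s["tool_pos"]
    return inv(T@np.array(p["hand_eye"]))
def D(p): return np.array([p["k1"],0,0,0,0.])
def proj(p,V,X):
    X=np.asarray(X,float).reshape(-1,3)
    return cv2.projectPoints(X,cv2.Rodrigues(V[:3,:3])[0],V[:3,3],np.array(p["mtx"]),D(p))[0].reshape(-1,2)
def back(p,V,uv,z):
    n=cv2.undistortPoints(np.asarray(uv,float).reshape(-1,1,2),np.array(p["mtx"]),D(p)).reshape(-1,2)
    C=inv(V);o=C[:3,3];d=np.c_[n,np.ones(len(n))]@C[:3,:3].T
    return o+d*((z-o[2])/d[:,2])[:,None]
E
python3 - <<'E'
from h import *
from plant import state, optics, arm, models
import pickle
out={}
for n in ["top","side"]:
    p=optics.get_image(n);V=view_of(p);out[n]=p
    for o,z in [("viewer",.06),("key_top",.058),("card",.065),("magnifier",.009),("rack",.05),("reagent",.037),("wash_bottle",.1)]:
        for d in models.regions_of(p,o)[:2]:
            m=d["mask"]; c,(w,h),a=r=cv2.minAreaRect(np.argwhere(m)[:,::-1].astype(np.float32))
            ys,xs=np.nonzero(m); ctr=[xs.mean(),ys.mean()]
            print(n,o,round(d["confidence"],2),np.round(ctr,1),back(p,V,[ctr],z)[0].round(3),back(p,V,cv2.boxPoints(r),z)[:,:2].round(3).tolist())
            if o=="magnifier": break
pickle.dump(out,open("fix.pkl","wb"))
print(state()["clock"])
E
```

```text
top viewer 0.82 [348.1 196.9] [ 0.571 -0.236  0.06 ] [[0.489, -0.081], [0.71, -0.125], [0.658, -0.397], [0.438, -0.35]]
top viewer 0.47 [355.7 188.1] [ 0.602 -0.263  0.06 ] [[0.594, -0.221], [0.641, -0.245], [0.61, -0.306], [0.563, -0.281]]
top key_top 0.51 [364.  222.8] [ 0.479 -0.29   0.058] [[0.496, -0.27], [0.496, -0.312], [0.464, -0.311], [0.464, -0.269]]
top card 0.86 [355.9 187.9] [ 0.602 -0.263  0.065] [[0.595, -0.221], [0.641, -0.244], [0.61, -0.304], [0.564, -0.281]]
top card 0.46 [353.  140.1] [ 0.774 -0.256  0.065] [[0.769, -0.224], [0.802, -0.241], [0.779, -0.287], [0.746, -0.27]]
top magnifier 0.78 [212.3 205.6] [0.542 0.252 0.009] [[0.408, 0.319], [0.612, 0.299], [0.6, 0.19], [0.396, 0.212]]
top rack 0.72 [278.5 210.2] [0.524 0.011 0.05 ] [[0.603, 0.045], [0.603, -0.023], [0.446, -0.022], [0.446, 0.045]]
top reagent 0.73 [212.8 206.2] [0.538 0.247 0.037] [[0.411, 0.32], [0.612, 0.294], [0.596, 0.182], [0.395, 0.209]]
top reagent 0.41 [276.1 158.4] [0.713 0.018 0.037] [[0.729, 0.033], [0.729, 0.004], [0.696, 0.004], [0.696, 0.033]]
top wash_bottle 0.58 [137.7 196.7] [0.
[... 703 characters left out ...]
 230.6] [ 0.518 -0.     0.05 ] [[0.447, 0.109], [0.653, 0.126], [0.594, -0.072], [0.423, -0.071]]
side rack 0.63 [324.4 287.7] [ 0.612 -0.255  0.05 ] [[0.606, -0.21], [0.663, -0.237], [0.617, -0.297], [0.565, -0.273]]
side reagent 0.79 [292.  208.7] [0.712 0.012 0.037] [[0.735, 0.078], [0.764, 0.062], [0.696, -0.039], [0.67, -0.024]]
side reagent 0.44 [308.6 306.6] [ 0.564 -0.27   0.037] [[0.489, -0.078], [0.829, -0.078], [0.657, -0.406], [0.432, -0.374]]
side wash_bottle 0.8 [177.2 135.3] [0.559 0.463 0.1  ] [[0.611, 0.781], [0.691, 0.759], [0.54, 0.295], [0.482, 0.315]]
side wash_bottle 0.24 [194.9 193.1] [0.487 0.116 0.1  ] [[0.39, 0.181], [0.578, 0.16], [0.543, 0.055], [0.373, 0.08]]
2.3
```

```bash
cat >> h.py <<'E'
def plan(s,tgt,yawx=None):
    """shift in tool axes (cm) and roll deg to bring TCP to tgt with tool x at yaw (deg, mod 180)"""
    M=R.from_rotvec(s["tcp_rot"]).as_matrix()
    d=M.T@(np.array(tgt)-s["tool_pos"])*100
    y0=np.degrees(np.arctan2(M[1,0],M[0,0]))
    r=None
    if yawx is not None:
        r=-((yawx-y0+90)%180-90)   # tool z down: roll positive = yaw negative
    return d.round(2),r,y0,M
E
python3 - <<'E'
from h import *
from plant import state
s=state(); d,r,y0,M=plan(s,[.47,-.24,.26],-11+90); print(d,r,y0,M.round(3),s["clock"])
E
```

```text
[-63.08  52.68  -2.87] -12.711767646957767 66.28823235304223 [[ 0.402  0.916 -0.   ]
 [ 0.916 -0.402 -0.   ]
 [-0.     0.    -1.   ]] 2.3
```

Request:
apply_moves --deltas '[[[-1,-63,52.7,-2.9,-12.7],[-1,-63,52.7,-2.9,-12.7],[-1,-63,52.7,-2.9,-12.7],[-1,-63,52.7,-2.9,-12.7],[-1,-63,52.7,-2.9,-12.7],[-1,-63,52.7,-2.9,-12.7],[-1,-63,52.7,-2.9,-12.7],[-1,-63,52.7,-2.9,-12.7]]]' --newtons 60

```text
clock: 3.1
tool_pos: [0.3528, 0.1637, 0.2458]
tcp_rot: [2.423, 1.998, 0.002]
wrist_force: [1.3, 0.4, -0.2]
width: -0.001
```

Run:
```python
from h import *
from plant import state
s=state(); d,r,y0,M=plan(s,[.47,-.24,.26],-11+90); print(s["tool_pos"],d,r,y0,s["clock"])
```

```text
[0.3528121  0.16367644 0.24576997] [-37.4   19.19  -1.42] 0.025489859234554046 79.02548985923455 3.1
```

Request:
apply_moves --deltas '[[[-1,-37,19,-1.4,0],[-1,-37,19,-1.4,0],[-1,-37,19,-1.4,0],[-1,-37,19,-1.4,0],[-1,-37,19,-1.4,0],[-1,-37,19,-1.4,0],[-1,-37,19,-1.4,0],[-1,-37,19,-1.4,0]]]'

```text
clock: 3.9
tool_pos: [0.4643, -0.2207, 0.2592]
tcp_rot: [2.424, 1.997, 0.001]
wrist_force: [0.7, 1.1, 0.8]
width: 0.001
```

Run:
```python
from h import *
from plant import state, optics, arm, models
import pickle
s=state();p=optics.get_image("wrist");V=view_of(p,s)
print(s["tool_pos"],s["dq"].round(3))
pickle.dump((s,p),open("w1.pkl","wb"))
cv2.imwrite("pics/w1.png",p["pixels"][:,:,::-1])
for o,z in [("key_top",.058),("card",.0654)]:
    for d in models.regions_of(p,o)[:2]:
        m=d["mask"]; r=cv2.minAreaRect(np.argwhere(m)[:,::-1].astype(np.float32))
        ys,xs=np.nonzero(m); ctr=[xs.mean(),ys.mean()]
        print(o,round(d["confidence"],2),np.round(ctr,1),back(p,V,[ctr],z)[0].round(4),cv2.boxPoints(r).round().tolist(),back(p,V,cv2.boxPoints(r),z)[:,:2].round(4).tolist())
print(state()["clock"])
```

```text
[ 0.46426408 -0.22072978  0.25915844] [-0.722  0.859 -0.796  0.005 -0.068 -0.721]
key_top 0.79 [194.2 178.7] [ 0.4766 -0.2912  0.058 ] [[175.0, 167.0], [213.0, 167.0], [213.0, 191.0], [175.0, 191.0]] [[0.4592, -0.3087], [0.4673, -0.267], [0.4951, -0.2736], [0.4867, -0.3164]]
card 0.69 [253.5 342.8] [ 0.712  -0.2687  0.0654] [[247.0, 333.0], [260.0, 333.0], [260.0, 351.0], [247.0, 351.0]] [[0.6946, -0.274], [0.6979, -0.2572], [0.7273, -0.2628], [0.7239, -0.28]]
4.05
```

View pics/w1.png

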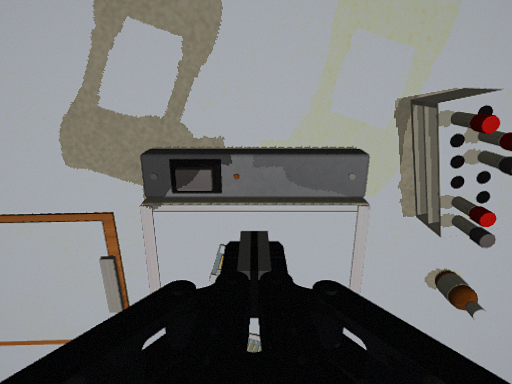

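Run:
```python
from h import *
from plant import state
s=state(); d,r,y0,M=plan(s,[.477,-.2915,.08],79); print(s["tool_pos"],s["dq"].round(3),d,r,y0,s["clock"])
```

```text
[ 0.46402957 -0.22089474  0.25727305] [ 0.054 -0.059  0.025  0.018  0.019  0.021] [-6.69  2.7  17.71] -0.24765047825385977 78.75234952174614 4.05
```

Request:
apply_moves --deltas '[[[-1,-4.0,2.0,4.0,0],[-1,-6.7,2.7,8.5,0],[-1,-6.7,2.7,13,0],[-1,-6.7,2.7,17.7,0],[-1,-6.7,2.7,17.7,0],[-1,-6.7,2.7,17.7,0],[-1,-6.7,2.7,17.7,0],[-1,-6.7,2.7,17.7,0]]]'

```text
clock: 4.85
tool_pos: [0.4798, -0.2901, 0.0863]
tcp_rot: [2.418, 1.995, 0.003]
wrist_force: [0.3, -0.4, 0.5]
width: 0.002
```

Run:
```python
from h import *
from plant import state, optics
s=state(); d,r,y0,M=plan(s,[.477,-.2915,.049],79); print(s["tool_pos"],s["dq"].round(3),d,r,y0,s["wrist_force"],s["clock"])
p=optics.get_image("wrist")
cv2.imwrite("pics/w2.png",p["pixels"][:,:,::-1])
```

```text
[ 0.47977913 -0.29006255  0.08630043] [-0.004  0.007  0.009  0.001 -0.005 -0.001] [-0.18 -0.27  3.73] 0.033773492336663935 79.03377349233666 [ 0.31802477 -0.36040593  0.52169027] 4.85
```

View pics/w2.png

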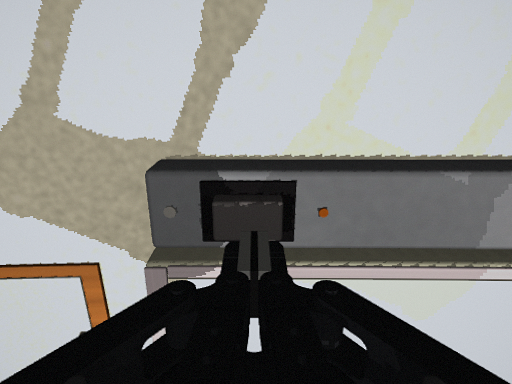

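Request:
apply_moves --deltas '[[[-1,-0.2,-0.2,2.0,0],[-1,-0.2,-0.2,2.8,0],[-1,-0.2,-0.2,3.3,0],[-1,-0.2,-0.2,3.7,0],[-1,-0.2,-0.2,3.7,0],[-1,-0.2,-0.2,3.7,0],[-1,-0.2,-0.2,3.7,0],[-1,-0.2,-0.2,3.7,0]]]'

```text
clock: 5.7
tool_pos: [0.4761, -0.2915, 0.0499]
tcp_rot: [2.422, 1.996, 0.001]
wrist_force: [-8.7, 3.9, 19.0]
width: -0.001
```

Run:
```python
from h import *
from plant import state, optics
s=state(); print(s["tool_pos"],s["wrist_force"],s["clock"])
p=optics.get_image("wrist")
cv2.imwrite("pics/w3.png",p["pixels"][:,:,::-1])
```

```text
[ 0.47614103 -0.29151308  0.04989758] [-8.71701269  3.90900442 18.96623586] 5.7
```

View pics/w3.png

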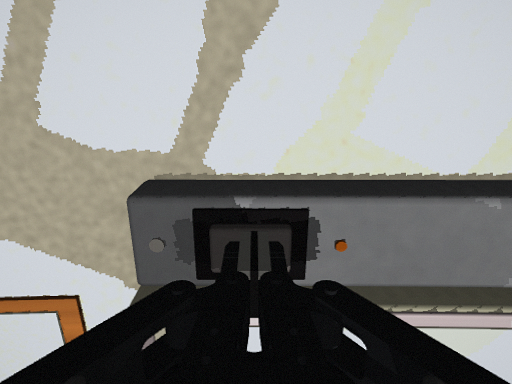

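Request:
apply_moves --deltas '[[[-1,0,0,-4,0],[-1,0,0,-8,0],[-1,3,0,-12,0],[-1,6,-1,-16,0],[-1,9,-2,-20,0],[-1,12,-2,-22,0],[-1,12,-2,-22,0],[-1,12,-2,-22,0]]]'

```text
clock: 6.55
tool_pos: [0.4791, -0.1691, 0.2658]
tcp_rot: [2.421, 1.999, 0.001]
wrist_force: [0.2, -0.9, -0.6]
width: -0.001
```

Run:
```python
from h import *
from plant import state, optics, arm, models
import pickle
s=state();p=optics.get_image("wrist");V=view_of(p,s)
print(s["tool_pos"],s["dq"].round(3),s["wrist_force"])
pickle.dump((s,p),open("w4.pkl","wb"))
cv2.imwrite("pics/w4.png",p["pixels"][:,:,::-1])
for o,z in [("key_top",.058),("card",.0654)]:
    for d in models.regions_of(p,o)[:2]:
        m=d["mask"]; r=cv2.minAreaRect(np.argwhere(m)[:,::-1].astype(np.float32))
        ys,xs=np.nonzero(m); ctr=[xs.mean(),ys.mean()]
        print(o,round(d["confidence"],2),np.round(ctr,1),back(p,V,[ctr],z)[0].round(4),cv2.boxPoints(r).round().tolist(),back(p,V,cv2.boxPoints(r),z)[:,:2].round(4).tolist())
print(state()["clock"])
```

```text
[ 0.47908401 -0.16905487  0.26575194] [-0.027  0.029  0.039 -0.002 -0.007 -0.003] [ 0.20289594 -0.94796031 -0.58672459]
key_top 0.71 [149.1 172.4] [ 0.4764 -0.2901  0.058 ] [[129.0, 161.0], [168.0, 161.0], [168.0, 184.0], [129.0, 184.0]] [[0.4592, -0.3084], [0.4675, -0.2652], [0.494, -0.2727], [0.4855, -0.317]]
card 0.91 [195.4 262.1] [ 0.5969 -0.2647  0.0654] [[166.0, 275.0], [176.0, 237.0], [226.0, 250.0], [216.0, 288.0]] [[0.6073, -0.3048], [0.5591, -0.2789], [0.5878, -0.2243], [0.638, -0.2483]]
6.7
```

View pics/w4.png

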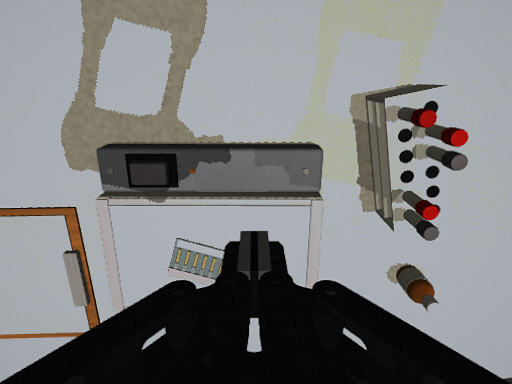

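Request:
apply_moves --deltas '[[[-1,5,-1.5,0,-1],[-1,10,-3,0,-2],[-1,15,-4.5,0,-3],[-1,20,-6,0,-4],[-1,25,-7.5,0,-5],[-1,29,-8.6,0,-5],[-1,29,-8.6,0,-5],[-1,29,-8.6,0,-5]]]'

```text
clock: 7.5
tool_pos: [0.4496, 0.132, 0.2634]
tcp_rot: [-2.332, -2.104, 0.004]
wrist_force: [-0.6, -0.8, 0.4]
width: 0.0
```

Run:
```python
from h import *
from plant import state, optics, arm, models
import pickle
s=state();p=optics.get_image("wrist");V=view_of(p,s)
print(s["tool_pos"],s["dq"].round(3))
pickle.dump((s,p),open("w5.pkl","wb"))
cv2.imwrite("pics/w5.png",p["pixels"][:,:,::-1])
for o,z in [("magnifier",.012),("rack",.05)]:
    for d in models.regions_of(p,o)[:2]:
        m=d["mask"]; r=cv2.minAreaRect(np.argwhere(m)[:,::-1].astype(np.float32))
        ys,xs=np.nonzero(m); ctr=[xs.mean(),ys.mean()]
        np.save("m_"+o,m)
        print(o,round(d["confidence"],2),np.round(ctr,1),back(p,V,[ctr],z)[0].round(4),cv2.boxPoints(r).round().tolist(),back(p,V,cv2.boxPoints(r),z)[:,:2].round(4).tolist())
        break
print(state()["clock"])
```

```text
[0.44955589 0.131994   0.26344466] [-0.053 -0.009 -0.    -0.008  0.003 -0.01 ]
magnifier 0.96 [349.  196.8] [0.5279 0.2511 0.012 ] [[302.0, 247.0], [312.0, 92.0], [397.0, 97.0], [388.0, 252.0]] [[0.5961, 0.1856], [0.3893, 0.2086], [0.4063, 0.3095], [0.6165, 0.3039]]
rack 0.96 [162.2 217.4] [0.5161 0.0132 0.05  ] [[106.0, 159.0], [185.0, 145.0], [211.0, 285.0], [131.0, 300.0]] [[0.4374, -0.037], [0.43, 0.0564], [0.6189, 0.0582], [0.6301, -0.0505]]
7.65
```

View pics/w5.png

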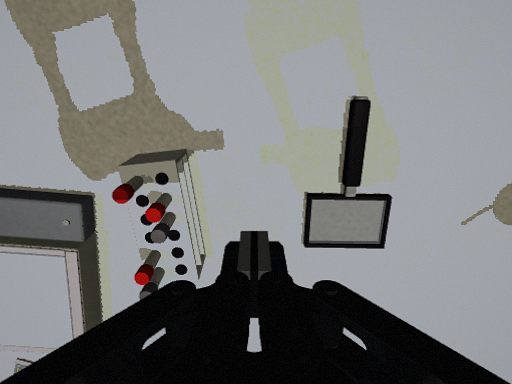

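Run:
```python
from h import *
import pickle
from scipy.optimize import minimize
s,p=pickle.load(open("w5.pkl","rb"));V=view_of(p,s)
m=np.load("m_magnifier.npy").astype(np.uint8)
S=4
def mk(q):
    x,y,a=q;c,sn=np.cos(a),np.sin(a)
    im=np.zeros((384*S,512*S),np.uint8)
    for (x0,x1,hw,z1) in [(-39,39,56,12),(-163,-53,11,18),(-55,-38,4,12)]:
        P=np.array([[u,v,z] for u in(x0,x1) for v in(-hw,hw) for z in (0,z1)])/1000.
        W=np.c_[x+c*P[:,0]-sn*P[:,1],y+sn*P[:,0]+c*P[:,1],P[:,2]]
        h=cv2.convexHull((proj(p,V,W)*S+S/2-.5).astype(np.int32)); cv2.fillConvexPoly(im,h,1)
    return cv2.resize(im.astype(np.float32),(512,384),interpolation=cv2.INTER_AREA)
f=lambda q:np.abs(mk(q)-m).sum()
q0=np.array([.567,.249,-.1])
r=minimize(f,q0,method="Nelder-Mead",options=dict(initial_simplex=q0+np.array([[0,0,0],[.008,0,0],[0,.008,0],[0,0,.08]])))
print(r.x,np.degrees(r.x[2]),r.fun,m.sum())
x,y,a=r.x
# by dark frame corners / handle ends
print(back(p,V,[[304,194],[391,195],[385,248],[303,246]],.012)[:,:2].round(4))
h=back(p,V,[[357,97],[350,187]],.018)[:,:2];print(h, np.degrees(np.arctan2(*(h[1]-h[0])[::-1])))
im=p["pixels"][:,:,::-1].copy()
cs=cv2.findContours((mk(r.x)>.5).astype(np.uint8),cv2.RETR_EXTERNAL,cv2.CHAIN_APPROX_NONE)[0]
cv2.drawContours(im,cs,-1,(0,0,255),1)
cv2.imwrite("pics/fit5.png",cv2.resize(im[80:260,270:420],None,fx=3,fy=3))
for g in (.085,.080): print(x-g*np.cos(a),y-g*np.sin(a))
```

```text
[ 0.56494474  0.24764827 -0.1160071 ] -6.646717456023829 310.8125 6595
[[0.5179 0.1922]
 [0.531  0.3059]
 [0.6095 0.2999]
 [0.5949 0.1866]]
[[0.40061312 0.25987698]
 [0.51211726 0.25085344]] -4.626614262522385
0.48051605366096517 0.25748677031516115
0.4854824472544589 0.25690803490540604
```

View pics/fit5.png

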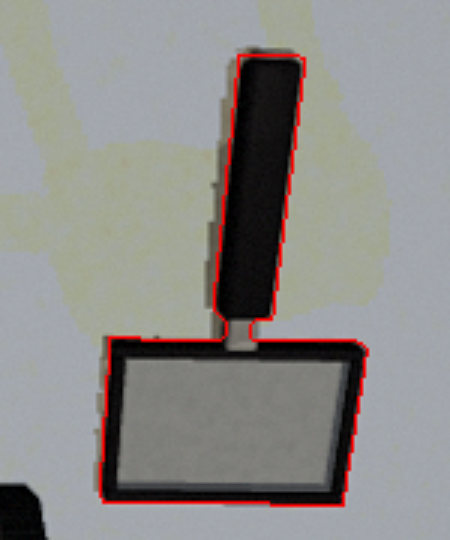

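Run:
```python
from h import *
from plant import state
s=state(); d,r,y0,M=plan(s,[.4855,.2569,.08],83.35); print(s["tool_pos"],d,r,y0,s["clock"])
```

```text
[0.45009919 0.13008999 0.26422081] [13.    2.18 18.41] 0.4942675571441555 83.84426755714415 7.65
```

Request:
apply_moves --deltas '[[[1,4.5,0.8,1,0.5],[1,9,1.5,3,0.5],[1,12,2.2,6,0.5],[1,13,2.2,10,0.5],[1,13,2.2,14,0.5],[1,13,2.2,18.4,0.5],[1,13,2.2,18.4,0.5],[1,13,2.2,18.4,0.5]]]'

```text
clock: 8.45
tool_pos: [0.4856, 0.2572, 0.081]
tcp_rot: [-2.346, -2.089, 0.002]
wrist_force: [0.1, 0.6, 1.2]
width: 1.0
```

Run:
```python
from h import *
from plant import state, optics
s=state(); d,r,y0,M=plan(s,[.4855,.2569,.004],83.35); print(s["tool_pos"],s["dq"].round(3),s["width"],d,r,y0,s["clock"])
p=optics.get_image("wrist")
cv2.imwrite("pics/w6.png",p["pixels"][:,:,::-1])
```

```text
[0.48560113 0.25720265 0.08102017] [ 0.007 -0.034 -0.069  0.001  0.001  0.001] 0.9995361714032452 [-0.02  0.    7.7 ] 0.005435804505196984 83.35543580450519 8.45
```

View pics/w6.png

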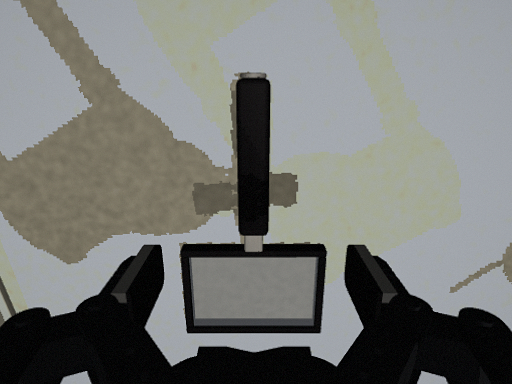

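Request:
apply_moves --deltas '[[[1,0,0,3,0],[1,0,0,5.5,0],[1,0,0,7,0],[1,0,0,7.7,0],[1,0,0,7.7,0],[-1,0,0,7.7,0],[-1,0,0,7.7,0],[-1,0,0,7.7,0]]]' --newtons 90

```text
clock: 9.3
tool_pos: [0.4859, 0.259, 0.0051]
tcp_rot: [2.344, 2.091, 0.003]
wrist_force: [-0.4, 0.3, -0.2]
width: 0.515
```

Request:
apply_moves --deltas '[[[-1,0,0,0,0],[-1,0,0,0,0],[-1,0,0,0,0],[-1,0,0,0,0],[-1,0,0,0,0],[-1,0,0,0,0],[-1,0,0,0,0],[-1,0,0,0,0]]]'

```text
clock: 10.1
tool_pos: [0.4857, 0.2589, 0.0048]
tcp_rot: [2.344, 2.092, 0.002]
wrist_force: [-0.6, 0.3, 5.0]
width: 0.225
```

Request:
apply_moves --deltas '[[[-1,0,0,0,0],[-1,0,0,-0.5,0],[-1,0,0,-1.5,0],[-1,0,0,-3,0],[-1,0,0,-4.5,0],[-1,0,0,-6,0],[-1,0,0,-6,0],[-1,0,0,-6,0]]]'

```text
clock: 10.9
tool_pos: [0.4856, 0.2589, 0.0646]
tcp_rot: [2.344, 2.091, 0.002]
wrist_force: [-0.1, -0.9, -1.3]
width: 0.224
```

Run:
```python
from h import *
from plant import state, optics
s=state(); print(s["tool_pos"],s["tcp_rot"],s["width"],s["wrist_force"],s["wrist_torque"],s["clock"])
for n in("wrist","side"):
    p=optics.get_image(n); im=p["pixels"][:,:,::-1]
    if n=="side": im=cv2.resize(im[110:250,110:290],None,fx=4,fy=4,interpolation=cv2.INTER_CUBIC)
    cv2.imwrite(f"pics/{n}7.png",im)
```

```text
[0.48562683 0.25888718 0.06462293] [2.34365216e+00 2.09143442e+00 2.18277306e-03] 0.22350921886858408 [-0.06550476 -0.87438564 -1.32236632] [-0.07225283  0.04284243 -0.00219693] 10.9
```

View pics/wrist7.png

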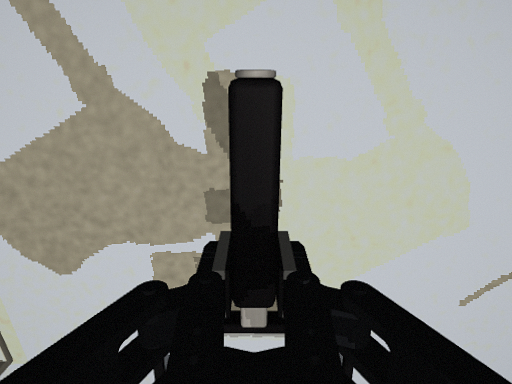

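View pics/side7.png

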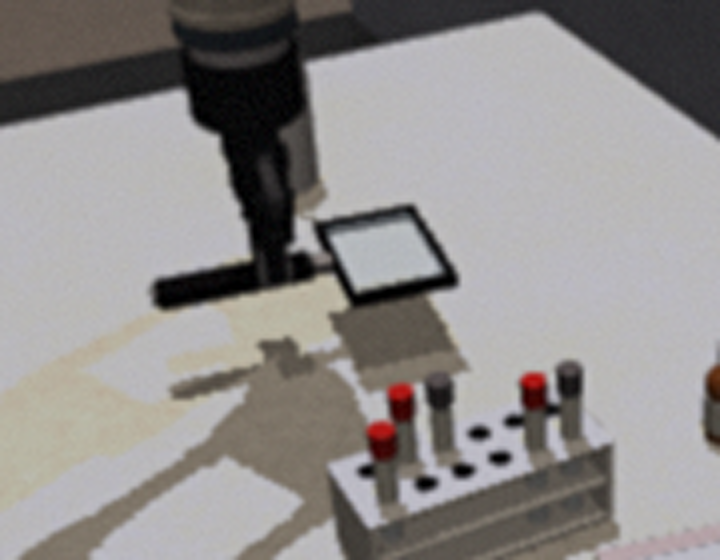

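Request:
apply_moves --deltas '[[[-1,0,0,-3,0],[-1,0,0,-7,0],[-1,0,0,-11,0],[-1,-1,0.2,-13,0],[-1,-4,0.8,-13.5,1],[-1,-8,1.7,-13.5,3],[-1,-12,2.5,-13.5,5],[-1,-16,3.4,-13.5,7]]]' --newtons 100

```text
clock: 11.8
tool_pos: [0.5004, 0.0945, 0.1978]
tcp_rot: [-2.467, -1.943, 0.002]
wrist_force: [1.1, -0.3, -0.8]
width: 0.226
```

Run:
```python
from h import *
from plant import state
s=state(); d,r,y0,M=plan(s,[.530,-.2256,.20],90-27.5); print(s["tool_pos"],s["width"],d,r,y0,s["clock"])
```

```text
[0.50044455 0.09452086 0.19781014] 0.22557592955779823 [-30.43  10.37  -0.21] 13.949572895211489 76.44957289521149 11.8
```

Request:
apply_moves --deltas '[[[-1,-5,1.7,0,2],[-1,-10,3.4,0,4],[-1,-15,5.1,0,6],[-1,-20,6.8,0,9],[-1,-24,8.2,0,11],[-1,-27,9.2,0,13],[-1,-29,9.9,0,14],[-1,-30.4,10.4,0,14]]]'

```text
clock: 12.6
tool_pos: [0.5305, -0.2257, 0.1973]
tcp_rot: [-2.686, -1.626, 0.002]
wrist_force: [0.1, 0.3, -1.7]
width: 0.224
```

Run:
```python
from h import *
from plant import state, optics
s=state(); d,r,y0,M=plan(s,[.530,-.2256,.12],90-27.5); print(s["tool_pos"],s["width"],d,r,y0,s["clock"])
for n in("top","side"):
    p=optics.get_image(n); im=p["pixels"][:,:,::-1]
    im=im[200:384,200:420] if n=="side" else im[120:260,260:420]
    cv2.imwrite(f"pics/{n}8.png",cv2.resize(im,None,fx=3,fy=3,interpolation=cv2.INTER_CUBIC))
```

```text
[ 0.53047683 -0.22571319  0.19728334] 0.22382375136247973 [-0.01 -0.03  7.73] -0.1231731698658507 62.376826830134156 12.6
```

View pics/top8.png

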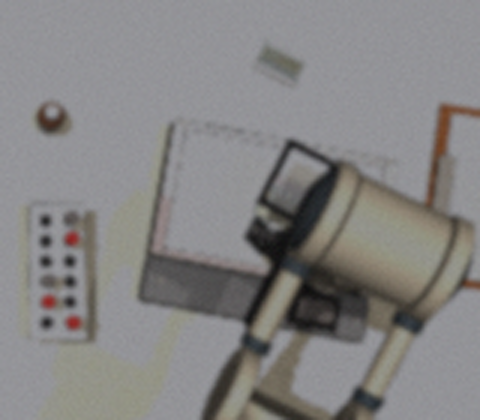

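View pics/side8.png

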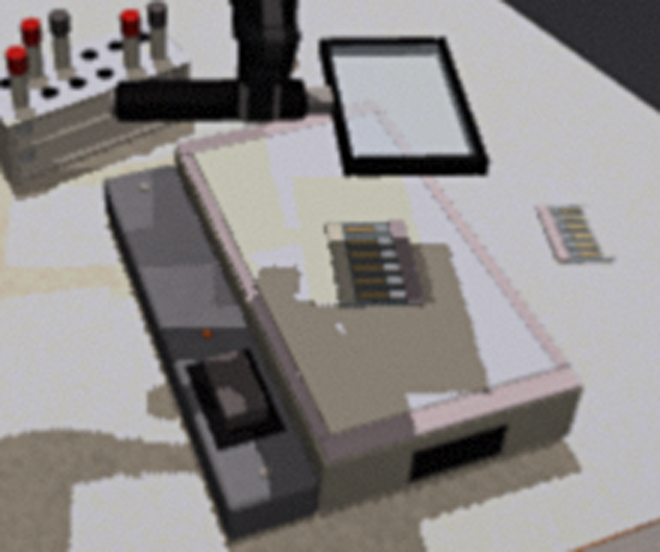

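Request:
apply_moves --deltas '[[[-1,0,0,2,0],[-1,0,0,4,0],[-1,0,0,6,0],[-1,0,0,7.5,0],[-1,0,0,8.5,0],[-1,0,0,8.7,0],[-1,0,0,8.7,0],[-1,0,0,8.7,0]]]'

```text
clock: 13.5
tool_pos: [0.5316, -0.2241, 0.1131]
tcp_rot: [2.684, 1.629, 0.002]
wrist_force: [0.6, -0.2, -1.4]
width: 0.223
```

```bash
cat > fit.py <<'E'
from h import *
from plant import state, optics, models
import pickle,sys
from scipy.optimize import minimize
s=state(); print(s["tool_pos"],s["tcp_rot"],s["width"],s["wrist_force"],s["wrist_torque"],s["clock"])
p=optics.get_image("side");V=view_of(p);S=4
cv2.imwrite("pics/side%s_full.png"%sys.argv[1],p["pixels"][:,:,::-1])
d=models.regions_of(p,"magnifier");print([(x["confidence"],x["box"]) for x in d])
m=d[0]["mask"].astype(np.uint8)
def mk(q):
    x,y,z,a,tx,ty=q
    M=(R.from_euler("z",a)*R.from_euler("xy",[tx,ty])).as_matrix()
    im=np.zeros((384*S,512*S),np.uint8)
    for (x0,x1,hw,z0,z1) in [(-39,39,56,-6,6)]:
        P=np.array([[u,v,w] for u in(x0,x1) for v in(-hw,hw) for w in (z0,z1)])/1000.
        h=cv2.convexHull((proj(p,V,P@M.T+[x,y,z])*S+S/2-.5).astype(np.int32)); cv2.fillConvexPoly(im,h,1)
    return cv2.resize(im.astype(np.float32),(512,384),interpolation=cv2.INTER_AREA)
g=.08;a0=np.arctan2(*(R.from_rotvec(s["tcp_rot"]).as_matrix()[:2,0][::-1]))-np.pi/2
if a0<-np.pi/2:a0+=np.pi
t=s["tool_pos"]; q0=np.array([t[0]+g*np.cos(a0),t[1]+g*np.sin(a0),t[2]+.0012,a0,0,0]);print("pred",q0)
im=p["pixels"][:,:,::-1].copy()
cs=cv2.findContours((mk(q0)>.5).astype(np.uint8),cv2.RETR_EXTERNAL,cv2.CHAIN_APPROX_NONE)[0]
cv2.drawContours(im,cs,-1,(0,0,255),1)
# card outline predicted
c=np.array([.601,-.2625]);ca=np.radians(-27.5)
P=np.array([[-.0265,-.035],[.0265,-.035],[.0265,.035],[-.0265,.035]])@np.array([[np.cos(ca),np.sin(ca)],[-np.sin(ca),np.cos(ca)]])+c
cv2.polylines(im,[proj(p,V,np.c_[P,[.0654]*4]).round().astype(np.int32)],True,(0,200,0),1)
cv2.imwrite("pics/fit%s.png"%sys.argv[1],cv2.resize(im[200:370,200:400],None,fx=3.5,fy=3.5,interpolation=cv2.INTER_NEAREST))
E
python3 fit.py 9
```

```text
[ 0.53155381 -0.22411191  0.1131046 ] [2.68441389e+00 1.62900006e+00 1.63453129e-03] 0.2233698916163452 [ 0.61440945 -0.1724098  -1.41869469] [ 0.01448492  0.05723404 -0.04105437] 13.5
[(0.68, [234.3, 245.5, 356.9, 295.2])]
pred [ 0.60251584 -0.26104956  0.1143046  -0.47993404  0.          0.        ]
```

View pics/fit9.png

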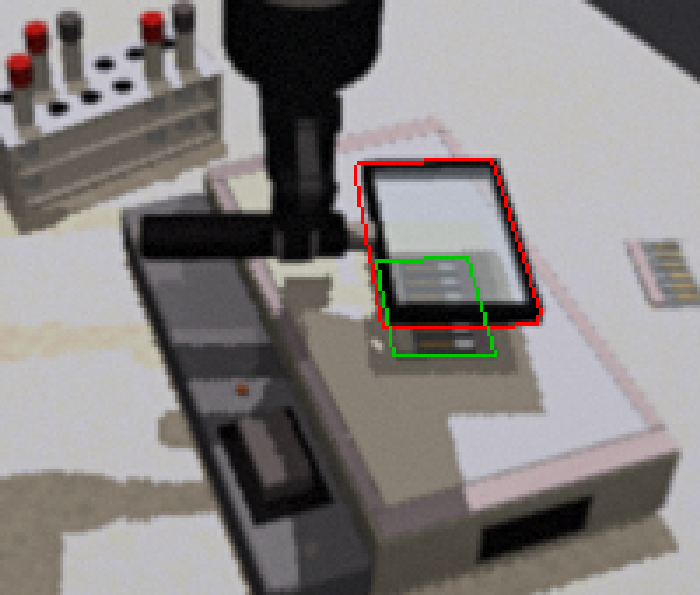

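Request:
apply_moves --deltas '[[[-1,-0.1,-0.2,0.3,0],[-1,-0.1,-0.2,0.6,0],[-1,-0.1,-0.2,0.9,0],[-1,-0.1,-0.2,1.1,0],[-1,-0.1,-0.2,1.1,0],[-1,-0.1,-0.2,1.1,0],[-1,-0.1,-0.2,1.1,0],[-1,-0.1,-0.2,1.1,0]]]'

```text
clock: 14.4
tool_pos: [0.5289, -0.224, 0.101]
tcp_rot: [2.686, 1.63, 0.0]
wrist_force: [0.9, -0.2, -1.0]
width: 0.222
```

```bash
cat >> fit.py <<'E'
gr=cv2.cvtColor(p["pixels"],cv2.COLOR_RGB2GRAY)
# refine: frame ring (dark) vs surroundings, gradient based chamfer on mask of frame region (right of the neck)
def f(q):
    qq=q0.copy(); qq[:2]+=q[:2]; qq[3]+=q[2]; qq[2]+=q[3]
    k=mk(qq); roi=cv2.dilate((mk(q0)>.5).astype(np.uint8),np.ones((13,13)))
    return (np.abs(k-m)*roi).sum()+ (q[3]/.003)**2*3
r=minimize(f,np.zeros(4),method="Nelder-Mead",options=dict(initial_simplex=np.array([[0,0,0,0],[.006,0,0,0],[0,.006,0,0],[0,0,.06,0],[0,0,0,.004]])))
print("fit offset",r.x.round(4),f(np.zeros(4)),r.fun)
dc=models.regions_of(p,"card")
for x in dc[:2]:
    print(x["confidence"],x["box"])
E
python3 fit.py 10
```

```text
[ 0.52887225 -0.22397145  0.10103026] [2.68564177e+00 1.62951291e+00 2.19379936e-04] 0.22154769445983827 [ 0.87110121 -0.15162497 -0.97504889] [0.03187552 0.05530024 0.01140776] 14.4
[(0.95, [234.4, 247.7, 355.2, 298.5])]
pred [ 0.59982961 -0.26091808  0.10223026 -0.48006054  0.          0.        ]
fit offset [ 0.0022 -0.0003 -0.0023 -0.    ] 229.1875 152.1875657700459
0.71 [380.0, 270.4, 402.7, 289.4]
0.58 [313.6, 298.9, 342.6, 301.0]
```

View pics/fit10.png

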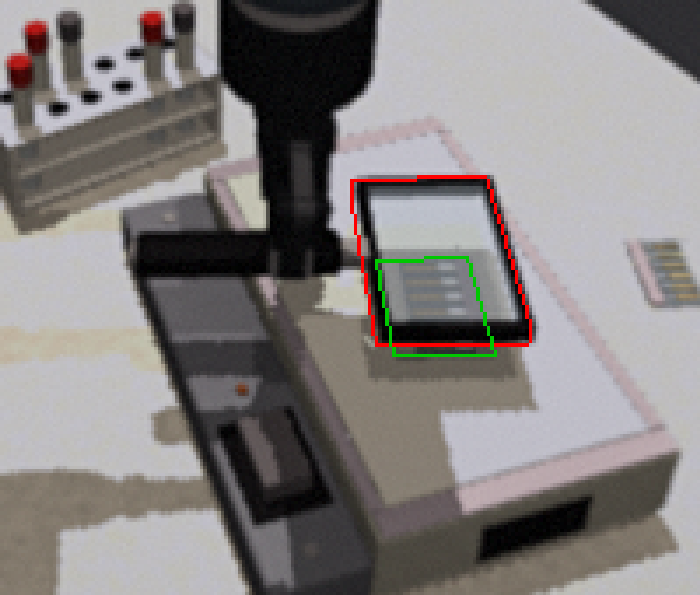

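Request:
apply_moves --deltas '[[[-1,0,0,0,0],[-1,0,0,0,0],[-1,0,0,0,0],[-1,0,0,0,0],[-1,0,0,0,0],[-1,0,0,0,0],[-1,0,0,0,0],[-1,0,0,0,0]]]'

```text
clock: 15.35
tool_pos: [0.5288, -0.2239, 0.1008]
tcp_rot: [-2.686, -1.63, 0.0]
wrist_force: [0.2, 0.4, -0.7]
width: 0.225
```

Run:
```python
from plant import state, arm
s=state(); print(s["tool_pos"],abs(s["dq"]).max(),s["width"],s["wrist_force"])
if abs(s["dq"]).max()<.1 and .095<s["tool_pos"][2]<.107: print(arm.hand_in())
```

```text
[ 0.528776   -0.22394996  0.10083704] 0.001237463356768347 0.2249684638703587 [ 0.19452187  0.38669244 -0.72354828]
the job is handed in; nothing more can be done
None
```

I pressed the lamp key, took the magnifier by its handle and carried it over the rack. I handed the job in, at about 15 s of the 58 s, with the magnifier held still above the larger card. The hand-in reports no verdict, so everything below is from my own measurements.

- **Lamp key:** it bottomed out with the fingertips at 0.0499 m and about 19 N of push. I did not read the joint itself.
- **Grip:** the handle is held about 80 mm from the lens centre. The opening read about 19 mm on a 22 mm handle, and it did not change while carrying.
- **Position:** the side-camera fit puts the lens at (0.602, -0.261, 0.102) m and the card at about (0.601, -0.2625) m. That is about 2 mm off centre, with the frame about 31 mm above the card.
- **Long sides:** lens and card are aligned within about 1°.
- **Level and still:** the tool was vertical and the joints were still (0.001 rad/s at most). The magnifier looked level in the side picture.
- **Card and bystanders:** the card and rack looked unmoved in the last picture. The bottle was last seen undisturbed before the final lowering. I did not look at the wash bottle again after lifting the magnifier, but the path stayed away from it.

Small disagreements: the camera fit differed by about 2 mm from the lens position computed from the arm. The top and wrist cameras also gave the card's centre about 2–3 mm apart. Both are well within the 12 mm limit.

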